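Lock off the isolator and try the limit switch

TASK

Lock off the isolator and prove it: turn its red handle until the hole in the yellow quadrant lines up under the lock pin, and push the yellow-headed pin all the way down through it. Only then push the arm of the limit switch with the red roller over until it clicks, without forcing it to its end stop, and let it spring back to rest. Do not trip the switch with the black roller, and leave the loose things on the bench where they are.

Things in the scene. Friction and masses are not known exactly. Their poses are not given: they have to be found in the camera images.
- isolator: lockable rotary isolator, fixed to the bench: steel base plate 200 x 120 x 8 mm (local x from -78 to +122) with a grey housing 44 mm high. Origin: on the bench surface, on the turning axis of the handle; local +x points from that axis towards the lock pin, z up. The pin's axis is 60 mm from the handle's axis, at local (60, 0). A dark post (local x 84 to 96 mm, up to 76 mm high) carries the upper lug, a bar 18 mm wide between heights 68 and 76 mm through which the pin slides.
- handle (a joint): angle of the red handle about the vertical axis, rad, positive anticlockwise seen from above, 0 when the quadrant's hole is exactly under the pin. It starts 0.55 to 1.0 (so it must be turned clockwise); it moves from -0.3 to 1.15, there is no stop at 0, and friction (about 0.12 N m) keeps it where it is left. The hole is 16 mm wide and the pin 8 mm, so the pin passes when the angle is within about 0.06 of 0; else the pin lands on the quadrant.
- handle_grip (a point): point on the handle's turning axis, 75 mm above the bench, inside the red bar grip: bar 66 mm long, 14 mm wide, from 57 to 87 mm above the bench, reaching 36 mm from the axis towards the quadrant's hole and 30 mm the other way. Local x (turns with the handle) points along the bar to the hole; a white line on the bar's top marks that end. The bar points straight at the pin when the holes line up. The yellow quadrant plate below it is 6 mm thick, top at 53 mm, 76 mm in radius.
- lock_hole (a point): centre of the 16 mm hole in the yellow quadrant, at its upper face, 53 mm above the bench, 60 mm from the handle's axis; turns with the handle
- pin (a joint): travel of the captive lock pin, m: 0 = fully up (as it starts), 0.016 = fully down against its stop. It slides straight down with about 4 N of friction and stays where it is left; it cannot come out.
- pin_top (a point): centre of the top of the pin's yellow head (22 mm across, 9 mm thick); 102 mm above the bench when up, 86 mm when fully down
- switch_red: limit switch with the red roller, fixed to the bench: blue body with black head, 44 mm square, top 114 mm above the bench, on a base plate 90 x 80 x 8 mm. Origin: on the bench under its middle; z up. The lever's pivot is at local (-31, 0, 100) mm, its axis along local x, the lever in front of the body's -x face; the lever's arm (4 x 10 mm) swings from upright over towards local +y only.
- switch_black: limit switch with the black roller, fixed to the bench: blue body with black head, 44 mm square, top 114 mm above the bench, on a base plate 90 x 80 x 8 mm. Origin: on the bench under its middle; z up. The lever's pivot is at local (-31, 0, 100) mm, its axis along local x, the lever in front of the body's -x face; the lever's arm (4 x 10 mm) swings from upright over towards local +y only.
- lever_red (a joint): lean of the red-rollered lever, rad: 0 = upright at rest against its stop, positive as the roller goes over to the switch's local +y; the switch clicks at 0.52 (30 degrees), beyond 1.1 (63 degrees) it is being forced, end stop at 1.3. A spring returns it: about 2 N sideways at the roller starts it, 4 to 5 N holds it at 0.8.
- lever_black (a joint): lean of the black-rollered lever, rad: 0 = upright at rest against its stop, positive as the roller goes over to the switch's local +y; the switch clicks at 0.52 (30 degrees), beyond 1.1 (63 degrees) it is being forced, end stop at 1.3. A spring returns it: about 2 N sideways at the roller starts it, 4 to 5 N holds it at 0.8.
- roller_red (a point): centre of the red roller: 20 mm across, 10 mm wide, axis along the switch's local x, 50 mm from the lever's pivot and 150 mm above the bench at rest, at local (-41, 0) of its switch; moves with the lever
- roller_black (a point): centre of the black roller: 20 mm across, 10 mm wide, axis along the switch's local x, 50 mm from the lever's pivot and 150 mm above the bench at rest, at local (-41, 0) of its switch; moves with the lever
- screwdriver: loose bystander: blue-handled screwdriver, 200 mm, lying flat; origin on the bench under its middle; leave it alone
- tape: loose bystander: black roll of tape lying flat, 70 mm across, 19 mm high; origin on the bench under its middle; leave it alone
- relay: loose bystander: clear-cased plug-in relay 28 x 22 x 42 mm, standing; origin on the bench under its middle; leave it alone
- socket: loose bystander: white socket module 85 x 36 x 22 mm; origin on the bench under its middle; leave it alone
- terminals: loose bystander: black terminal strip with brass screws, 110 x 26 x 19 mm; origin on the bench under its middle; leave it alone
- jar: loose bystander: clear jar with an orange cap, 52 mm across, 60 mm high; origin on the bench under its middle; leave it alone
- spanner: loose bystander: steel spanner 150 mm long, lying flat; origin on the bench under its middle; leave it alone
There are look-alikes about, which are no part of the job. Leave any green or purple look-alike of the switch_red alone.

How it is judged:
By the outcome, as a careful person would: the job done as asked, in the order asked, and still so for the second after the job is handed in, with the robot touching nothing.
It also fails if it takes over 58 s, if anything falls off the work surface, if the arm or the gripper's body presses on something with over 40 N, if the wrist force passes 120 N, or if a joint passes its speed limit or range.

ROBOT

A 6-joint arm with a two-finger parallel gripper is mounted at the origin on the work surface. World frame = base frame: x ahead of the robot, y to its left, z up, the work surface at z = 0. Lengths are in m, angles in degrees, forces in N, time in s.
With the tool pointing down it reaches from about 0.375 to 0.9 m from the base axis. Payload 3.1 kg.
Tool frame: the origin (TCP) lies on the centre line of the jaws, within the pads' length; the fingertips stand 19 mm ahead of it and the grasp point (between the pads) is the TCP; z points along the fingers, y is the direction in which the jaws open and shut (so a half turn about z gives the same grasp; the last joint's range is limited). The gripper opens to 87 mm and grips with 3 to 60 N. Pads are 19 mm wide; open, the fingers measure 117 mm over their backs; the gripper's body (75 mm by 190 mm) begins 51 mm behind the grasp point.
Start: joints at [-78.868, 30.224, 82.088, -0, 67.689, -10.227], TCP at [0.228, -0.582, 0.242] pointing down, gripper open.
Joint ranges: [-176.69, 176.69], [-43.24, 126.21], [12.49, 139.97], [-82, 262], [0, 151.66], [-163.58, 163.58]. Speed limits (degrees/s): [159.86, 159.86, 180, 180, 180, 180].

INTERFACE

Orientations are given as a 3x3 rotation matrix whose columns are the frame's x, y, z axes.
In Python, from rig import bot gives the robot as it stands.
- The arm moves only by the tool carry_out, never from a script. Its argument "targets" is a list of rows, each a list of 6 numbers: the shift along the tool's x, y, z each as a share of 200 mm, from -1 to 1, then the turn, a rotation vector about the tool's x, y, z each as a share of pi/2 rad, from -1 to 1. In form: [[dx, dy, dz, ax, ay, az], ...]. A call has 1 to 20 rows; each row is the pose to reach, as a shift and turn from the pose measured when the call began, along the tool's axes at that moment; what a row does not reach only later rows make up. A row lasts 1/8 s, in which the tool goes at most 62.5 mm and 10.7 degrees, less where a joint would pass 70% of its speed; a pose out of reach is approached as far as the arm can. A call with a number of a shift or a turn outside -1 to 1 is refused whole. A call with a gripper value outside its range is refused whole. "jaw" is the gripper's target within -1 to 1 (fully open at 1, half-way at 0, shut at -1), set as the call begins (left out, the last holds). The fingers move at their own pace and stop on an object; the grip force is fixed at half the most. Time passes only in rows, so rows that repeat a pose let the fingers close. It gives the time, the measured TCP pose, the force and the opening at its end, in the units of the state.
- bot.read_state(): the state, without advancing time (a new reading comes with each control period).
- bot.capture(name): name is "scene" or "top"; returns the picture (384x512x3 uint8, blue, green, red); there is no depth.
- bot.camera_info(name): a dict with "camera_matrix" (3x3 intrinsics, pixels), "view" (4x4, takes a point from world to camera coordinates). Camera axes: x right, y down, z forward; pixel columns grow to the right and rows downward; lengths in m; the calibration is good to about 2 mm. A picture is of the moment at which its call begins. camera_info takes no time and is no camera call.
- bot.hand_in(): hands the job in, once; it reports no verdict.
The state is a dict: "time_s": time; "joint_positions": joint angles; "qvel": joint speeds; "tau": joint torques, N m; "position": TCP position; "tcp_rot": TCP orientation; "force": force on the tool from outside, world axes, zero at the start; "moment": the same for the moment, N m; "opening": opening from 0.0 (shut) to 1.0 (fully open).
Only numpy, scipy, OpenCV 4.12 (cv2) and the standard library are available. Lean on these libraries where they do the work, as an engineer would, in place of code of your own. Each camera call takes 0.05 s, during which the arm holds its last target.

## Working session

There is one attempt and no reset: what is moved stays moved. The work goes in short steps, Python scripts to look and compute and a tool call to move; the robot and the scene stay as the last step left them, time stands still between calls to the robot, and variables do not carry over. Pictures are saved under pics/ and viewed, and the job is handed in when it is done.

Besides the shell and the picture viewer there is one more tool, called as name(argument=value, ...), one argument or row to a line, values as JSON. carry_out: Moves the arm, as the interface text tells. Shift numbers are shares of 200 mm and turn numbers shares of pi/2 rad, none past 1 either way. Its arguments: {"type":"object","properties":{"targets":{"type":"array"},"jaw":{"type":"number"}},"required":["targets"]}

```bash
mkdir -p pics; ls
python3 - <<'E'
from rig import bot
import cv2
for n in("scene","top"):
    im=bot.capture(n); cv2.imwrite(f"pics/{n}0.png",im)
    i=bot.camera_info(n); print(n,i["camera_matrix"],i["view"])
print(bot.read_state())
E
```

```text
pics
scene [[346.50656728   0.         255.15538535]
 [  0.         346.50656728 188.05801366]
 [  0.           0.           1.        ]] [[ 0.12878217  0.99138091 -0.02406349 -0.00571486]
 [ 0.55599035 -0.09227463 -0.82605092 -0.16551582]
 [-0.82115156  0.09300156 -0.56308154  1.3127121 ]
 [ 0.          0.          0.          1.        ]]
top [[469.15228601   0.         254.03610443]
 [  0.         469.15228601 191.71836119]
 [  0.           0.           1.        ]] [[-0.01827405 -0.99927798 -0.03331037 -0.03515872]
 [-0.99671684  0.02083529 -0.07823961  0.48590551]
 [ 0.07887715  0.03177125 -0.99637793  1.23318617]
 [ 0.          0.          0.          1.        ]]
{'time_s': 0.1, 'joint_positions': array([-7.88658865e+01,  3.02743038e+01,  8.21489678e+01, -8.62655730e-05,
        6.76881814e+01, -1.02276192e+01]), 'qvel': array([-0.0251142 , -0.12975483, -0.20090032,  0.0456265 ,  0.02758815,
        0.01265741]), 'tau': array([-3.89108382e-04, -4.40985954e+01, -1.77150768e+01,  6.33969787e-02,
        5.33359463e-02, -4.16065177e-05]), 'position': array([ 0.2275622 , -0.5814386 ,  0.24066274]), 'tcp_rot': array([[ 9.31299162e-01,  3.64255033e-01, -3.77000474e-04],
       [ 3.64255065e-01, -9.31297270e-01,  1.90833671e-03],
       [ 3.44021738e-04, -1.91455671e-03, -9.99998108e-01]]), 'force': array([-0.2533168 , -0.16362056, -1.09002046]), 'moment': array([-0.03156349,  0.01497631, -0.03662003]), 'opening': 0.9945692654900936}
```

View pics/scene0.png

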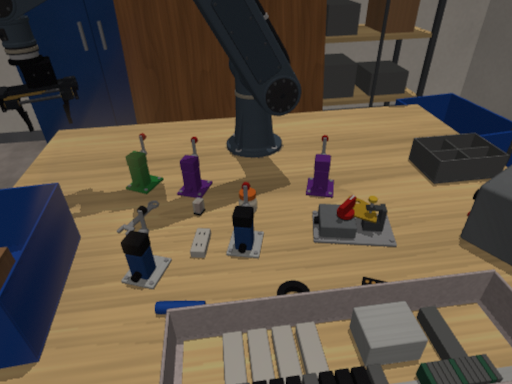

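View pics/top0.png

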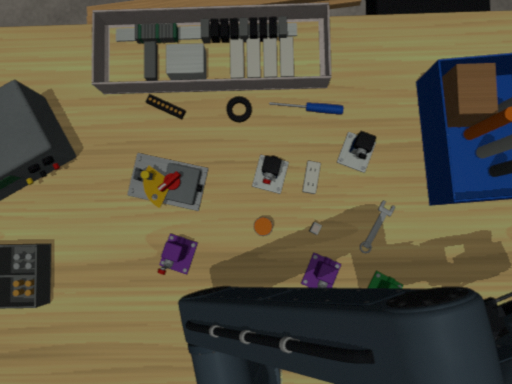

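The scene view shows the isolator at about (355,215), and two blue switches at (245,235) with a red roller and (140,260). The top view shows the isolator at (168,182) and the blue switches at (270,172) and (358,150). I'll zoom in next.

Run:
```python
import cv2,numpy as np
t=cv2.imread("pics/top0.png"); s=cv2.imread("pics/scene0.png")
z=lambda im,x,y,w,h,k:cv2.resize(im[y:y+h,x:x+w],None,fx=k,fy=k,interpolation=cv2.INTER_CUBIC)
cv2.imwrite("pics/t_iso.png",z(t,120,145,100,75,8))
cv2.imwrite("pics/t_sw.png",z(t,240,120,150,90,5))
cv2.imwrite("pics/s_iso.png",z(s,305,185,100,70,8))
cv2.imwrite("pics/s_sw.png",z(s,110,175,160,112,5))
```

```text
(no output)
```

View pics/t_iso.png

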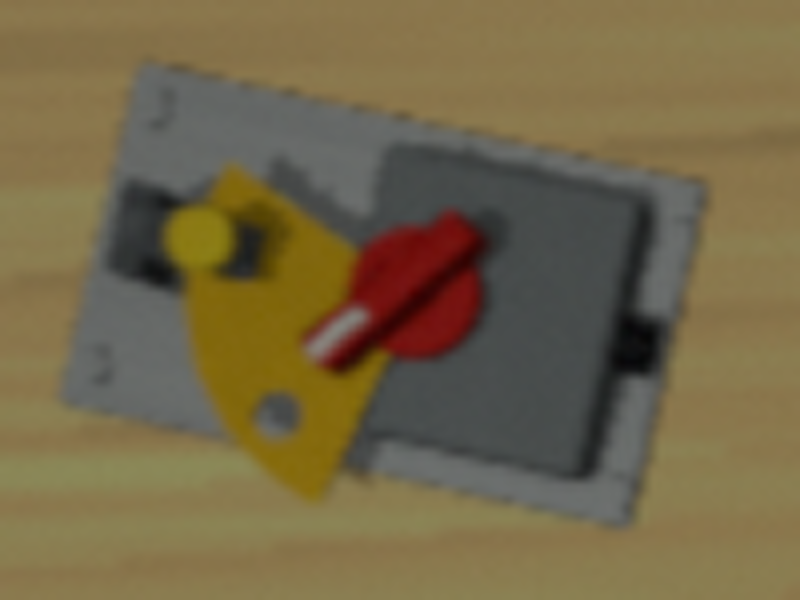

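View pics/t_sw.png

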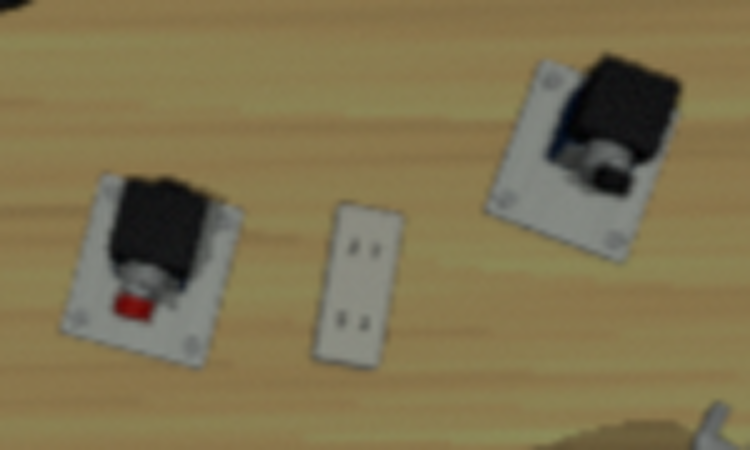

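View pics/s_iso.png

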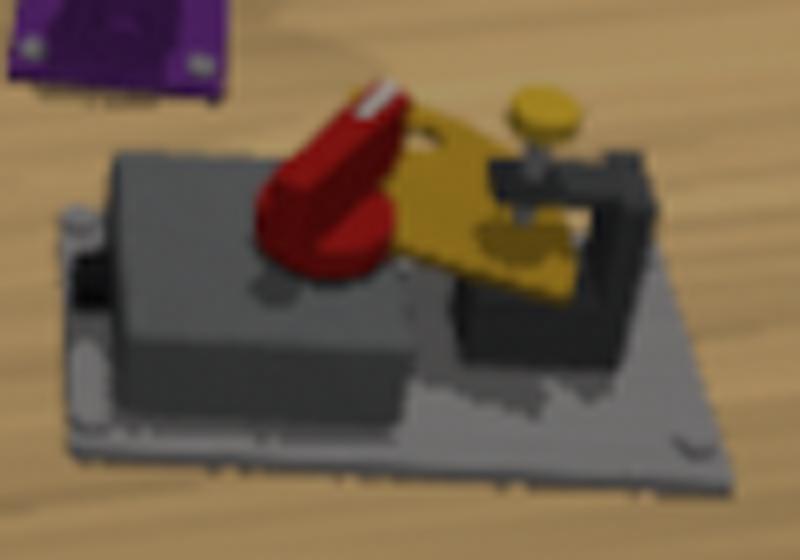

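View pics/s_sw.png

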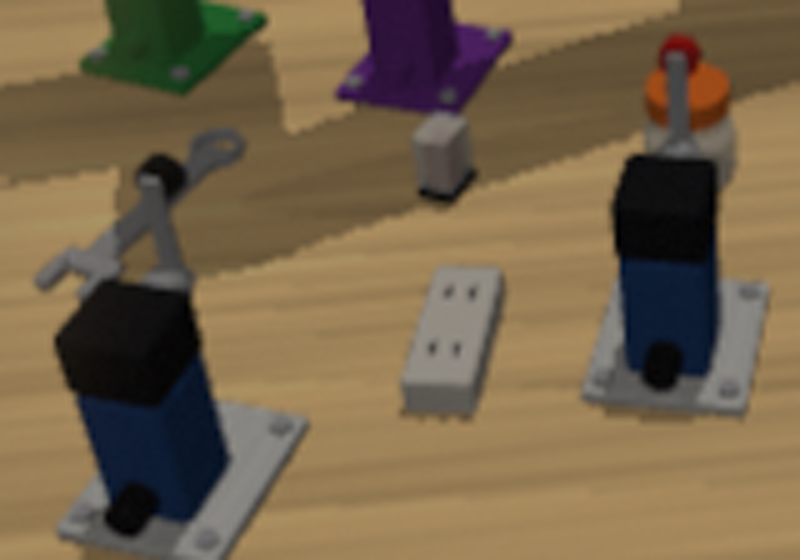

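The isolator close-ups show the yellow pin head, the red bar with its white line, the quadrant and its hole. The switch at top (270,172) has the red roller, and the one at (360,150) has the black roller. Now I'll measure with masks, rays and triangulation.

```bash
cat > h.py <<'E'
import cv2,numpy as np
from rig import bot
CI={n:bot.camera_info(n) for n in("scene","top")}
def P(n): return CI[n]["camera_matrix"]@CI[n]["view"][:3]
def ray(n,u,v):
    K=CI[n]["camera_matrix"];V=np.array(CI[n]["view"]);R=V[:3,:3];t=V[:3,3]
    d=R.T@np.linalg.solve(K,[u,v,1.]);return -R.T@t,d
def plane(n,u,v,z):
    c,d=ray(n,u,v);return c+d*(z-c[2])/d[2]
def tri(a,b):
    X=cv2.triangulatePoints(P("top"),P("scene"),np.array(a,float).reshape(2,1),np.array(b,float).reshape(2,1));return (X[:3]/X[3]).ravel()
def proj(n,X):
    p=P(n)@np.append(X,1);return p[:2]/p[2]
def mask(im,col):
    h=cv2.cvtColor(im,cv2.COLOR_BGR2HSV).astype(int);H,S,V=h[...,0],h[...,1],h[...,2]
    if col=="red":return (((H<6)|(H>172))&(S>150)&(V>60)).astype(np.uint8)
    if col=="yel":return ((H>19)&(H<33)&(S>180)&(V>70)).astype(np.uint8)
def blobs(im,col,box,mn=3):
    x,y,w,h=box;m=mask(im,col)[y:y+h,x:x+w]
    n,l,st,c=cv2.connectedComponentsWithStats(m)
    return [(c[i]+[x,y],st[i]+[x,y,0,0,0]) for i in range(1,n) if st[i][4]>=mn]
E
python3 - <<'E'
from h import *
t=cv2.imread("pics/top0.png"); s=cv2.imread("pics/scene0.png")
for n,im,bs in(("top",t,[(120,145,100,75),(250,150,45,45)]),("scene",s,[(305,185,100,70),(235,175,30,20)])):
    for b in bs:
        for c in("red","yel"):
            print(n,b,c,[(np.round(a,1),q) for a,q in blobs(im,c,b)])
T=lambda x,y:(120+x/8-.44,145+y/8-.44)
S=lambda x,y:(305+x/8-.44,185+y/8-.44)
pt=tri(T(199,236),S(545,112));print("pin_top tri",pt,proj("top",pt)-T(199,236))
print("pin plane",plane("top",*T(199,236),.102),plane("scene",*S(545,112),.102))
h=tri(T(278,413),S(430,132));print("hole",h,plane("top",*T(278,413),.053))
print("disc",plane("top",*T(418,292),.057))
print("white tip",plane("top",*T(318,350),.087), plane("scene",*S(382,92),.087))
print("white tip tri",tri(T(318,350),S(378,105)))
w=plane("top",*T(337,335),.087);b=plane("top",*T(455,228),.087);print("bar line",w,b,np.degrees(np.arctan2(*(w-b)[1::-1])))
C=[plane("top",*T(*p),.008)[:2] for p in((148,65),(705,183),(632,525),(65,402))]
print("corners",np.round(C,4))
print([np.linalg.norm(C[i]-C[(i+1)%4]) for i in range(4)])
Q=lambda x,y:(240+x/5-.4,120+y/5-.4)
C=[plane("top",*Q(*p),.008)[:2] for p in((105,175),(243,208),(203,367),(62,330))]
print("sw red",np.round(C,4),np.mean(C,0),[np.linalg.norm(C[i]-C[(i+1)%4]) for i in range(4)])
print("roller", plane("top",*Q(134,306),.150),tri(Q(134,306),(110+681/5-.4,175+50/5-.4)))
C=[plane("top",*Q(*p),.008)[:2] for p in((545,60),(487,211),(622,262))]
print("sw blk",np.round(C,4), plane("top",*Q(612,180),.150))
E
```

```text
top (120, 145, 100, 75) red [(array([171.6, 180.9]), array([161, 172,  19,  19, 217]))]
top (120, 145, 100, 75) yel [(array([153.3, 185.4]), array([141, 167,  27,  40, 540]))]
top (250, 150, 45, 45) red [(array([266.1, 181. ]), array([263, 179,   7,   5,  24]))]
top (250, 150, 45, 45) yel []
scene (305, 185, 100, 70) red [(array([346.2, 209.1]), array([337, 197,  19,  22, 267]))]
scene (305, 185, 100, 70) yel [(array([372.4, 199. ]), array([369, 196,   8,   7,  43])), (array([363.8, 211.6]), array([354, 199,  23,  23, 282]))]
scene (235, 175, 30, 20) red [(array([245.7, 184.5]), array([242, 182,   8,   7,  27]))]
scene (235, 175, 30, 20) yel []
pin_top tri [0.52911462 0.22829576 0.09936161] [0.05497915 0.01741998]
pin plane [0.52883894 0.22772772 0.102     ] [0.53250714 0.22612992 0.102     ]
hole [0.47649186 0.21600776 0.0543521 ] [0.47613846 0.21487335 0.053     ]
disc [0.51440142 0.16789057 0.057     ]
white tip [0.49341018 0.19365585 0.087     ] [0.49500523 0.19104735 0.087     ]
white tip tri [0.49355376 0.19369259 0.08105848]
bar line [0.49806278 0.18756848 0.087     ] [0.53141539 0.14969966 0.087     ] 131.37168371833408
corners [[0.5995 0.2705]
 [0.5546 0.0801]
 [0.4392 0.106 ]
 [0.4847 0.2988]]
[np.float64(0.19560664184585208), np.float64(0.11824226188291977), np.float64(0.198056874426878), np.float64(0.11818967062472681)]
sw red [[ 0.5863 -0.0639]
 [ 0.5666 -0.138 ]
 [ 0.481  -0.1145]
 [ 0.5026 -0.0392]] [ 0.53412938 -0.08891854] [np.float64(0.07666811938185232), np.float64(0.08872167351006705), np.float64(0.07840868596018184), np.float64(0.08730779864642345)]
roller [ 0.50024941 -0.07888791  0.15      ] [ 0.49982984 -0.07838724  0.15449639]
sw blk [[ 0.6434 -0.3026]
 [ 0.5619 -0.2689]
 [ 0.5328 -0.3399]] [ 0.55563531 -0.3077605   0.15      ]
```

```bash
cat >> h.py <<'E'
from scipy.spatial.transform import Rotation as Ro
def rel(p,yaw,tilt=None):
    s=bot.read_state();R0=np.array(s["tcp_rot"]);p0=np.array(s["position"])
    y=np.radians(yaw);c,q=np.cos(y),np.sin(y)
    R=np.array([[c,q,0],[q,-c,0],[0,0,-1]])
    r=np.r_[R0.T@(np.array(p)-p0)/.2, Ro.from_matrix(R0.T@R).as_rotvec()/(np.pi/2)]
    print("row",np.round(r,3),"n>=",np.linalg.norm(np.array(p)-p0)/.0625,np.degrees(np.linalg.norm(r[3:])*np.pi/2)/10.7)
def st():
    s=bot.read_state();R=s["tcp_rot"]
    print("t",round(s["time_s"],2),"p",np.round(s["position"],4),"yaw",round(np.degrees(np.arctan2(R[1,0],R[0,0])),1),"z",np.round(R[:,2],3),"q",np.round(s["joint_positions"],1),"F",np.round(s["force"],1),"M",np.round(s["moment"],2),"open",round(s["opening"],3))
E
python3 - <<'E'
from h import *
print("purple body", plane("top",178,253,.05),"roller",plane("top",162,271,.15), "jar",plane("top",263,226,.06),"greybox",plane("top",75,160,.1))
rel((.36,-.42,.26),40);rel((.40,-.38,.25),50)
E
```

```text
purple body [0.32769001 0.15407105 0.05      ] roller [0.29078288 0.17283345 0.15      ] jar [ 0.39324623 -0.06736367  0.06      ] greybox [0.56895233 0.40603562 0.1       ]
row [ 0.911 -0.511 -0.095 -0.001 -0.    -0.207] n>= 3.3552775011005775 1.741921938572817
row [ 1.17e+00 -6.24e-01 -4.50e-02 -1.00e-03 -1.00e-03 -3.18e-01] n>= 4.24526430488962 2.676490354672845
```

carry_out(
  targets=[
    [0.91, -0.51, -0.1, 0, 0, -0.2],
    [0.91, -0.51, -0.1, 0, 0, -0.2],
    [0.91, -0.51, -0.1, 0, 0, -0.2],
    [0.91, -0.51, -0.1, 0, 0, -0.2],
  ],
  jaw=0.2,
)

```text
time_s: 0.6
position: [0.3614, -0.4167, 0.2609]
tcp_rot: [[0.771, 0.637, -0.001], [0.637, -0.771, 0.004], [0.002, -0.003, -1.0]]
force: [-0.0, -0.6, 0.2]
opening: 0.65
```

Run:
```python
from h import *
st();rel((.46,-.25,.26),70)
```

```text
t 0.6 p [ 0.3614 -0.4167  0.2609] yaw 39.5 z [-0.001  0.004 -1.   ] q [-60.7  23.3  91.3   0.1  65.6 -10.3] F [-0.  -0.6  0.2] M [-0.07 -0.01 -0.  ] open 0.65
row [ 0.911 -0.329  0.007 -0.002 -0.002 -0.338] n>= 3.099322231285258 2.845882600578737
```

carry_out(
  targets=[
    [0.91, -0.33, 0, 0, 0, -0.34],
    [0.91, -0.33, 0, 0, 0, -0.34],
    [0.91, -0.33, 0, 0, 0, -0.34],
    [0.91, -0.33, 0, 0, 0, -0.34],
  ],
)

```text
time_s: 1.1
position: [0.4606, -0.2462, 0.2611]
tcp_rot: [[0.335, 0.942, -0.002], [0.942, -0.335, 0.005], [0.005, -0.003, -1.0]]
force: [0.7, -0.2, -0.7]
opening: 0.598
```

Run:
```python
from h import *
st();rel((.51,-.06,.26),100)
```

```text
t 1.1 p [ 0.4606 -0.2462  0.2611] yaw 70.5 z [-0.002  0.005 -1.   ] q [-40.5  21.   95.3   0.2  64.  -21. ] F [ 0.7 -0.2 -0.7] M [-0.04 -0.03 -0.03] open 0.598
row [ 0.96  -0.078  0.01  -0.001 -0.003 -0.328] n>= 3.0819203393472274 2.7616698537607456
```

carry_out(
  targets=[
    [0.96, -0.08, 0, 0, 0, -0.33],
    [0.96, -0.08, 0, 0, 0, -0.33],
    [0.96, -0.08, 0, 0, 0, -0.33],
    [0.96, -0.08, 0, 0, 0, -0.33],
  ],
)

```text
time_s: 1.6
position: [0.5097, -0.0574, 0.2618]
tcp_rot: [[-0.18, 0.984, -0.002], [0.984, 0.18, 0.006], [0.006, -0.001, -1.0]]
force: [-0.1, -0.1, -0.1]
opening: 0.606
```

Run:
```python
from h import *
st();rel((.51,.12,.22),130)
```

```text
t 1.6 p [ 0.5097 -0.0574  0.2618] yaw 100.3 z [-0.002  0.006 -1.   ] q [-19.1  20.2  96.5   0.3  63.6 -29.6] F [-0.1 -0.1 -0.1] M [-0.02 -0.08 -0.01] open 0.606
row [ 0.871  0.161  0.214  0.    -0.004 -0.33 ] n>= 2.915652452357093 2.7717690177511494
```

carry_out(
  targets=[
    [0.87, 0.16, 0.21, 0, 0, -0.33],
    [0.87, 0.16, 0.21, 0, 0, -0.33],
    [0.87, 0.16, 0.21, 0, 0, -0.33],
    [0.87, 0.16, 0.21, 0, 0, -0.33],
  ],
)

```text
time_s: 2.1
position: [0.509, 0.1215, 0.2196]
tcp_rot: [[-0.645, 0.764, -0.005], [0.764, 0.645, 0.006], [0.008, -0.0, -1.0]]
force: [-0.5, -0.4, 0.1]
opening: 0.601
```

Run:
```python
from h import *
for n in("scene","top"):
    im=bot.capture(n); cv2.imwrite(f"pics/{n}1.png",im)
st();rel((.5144,.1676,.14),130.5);rel((.5144,.1676,.079),130.5)
```

```text
t 2.2 p [0.5102 0.1187 0.2206] yaw 130.0 z [-0.003  0.005 -1.   ] q [  0.7  24.1  97.8   0.3  58.2 -39.4] F [ 0.2 -0.3 -0.2] M [ 0.03 -0.13 -0.06] open 0.6
row [ 0.172  0.173  0.404  0.001 -0.003 -0.006] n>= 1.5097469864745043 0.05856835445011541
row [ 0.17   0.172  0.709  0.001 -0.003 -0.006] n>= 2.3976582975758394 0.05856835445011541
```

View pics/scene1.png

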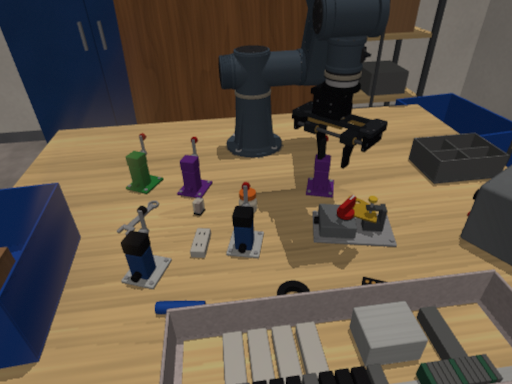

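View pics/top1.png

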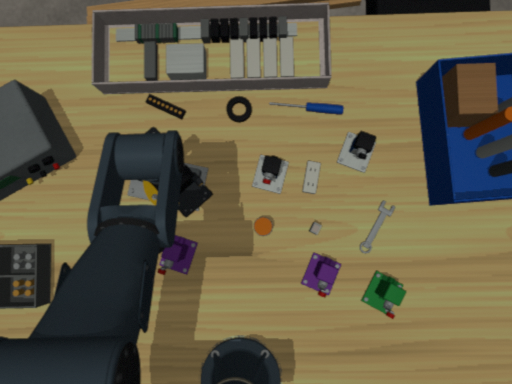

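The arm hides the isolator from the top camera, but the scene camera still sees the handle at (345,210) below the fingers at (335,150). I'll descend part way and check the fingers against the bar.

carry_out(
  targets=[
    [0.17, 0.17, 0.2, 0, 0, -0.01],
    [0.17, 0.17, 0.4, 0, 0, -0.01],
    [0.17, 0.17, 0.5, 0, 0, -0.01],
    [0.17, 0.17, 0.5, 0, 0, -0.01],
  ],
)

```text
time_s: 2.7
position: [0.5141, 0.1646, 0.1196]
tcp_rot: [[-0.651, 0.759, -0.006], [0.759, 0.651, 0.004], [0.006, -0.002, -1.0]]
force: [0.3, 0.6, 0.3]
opening: 0.599
```

Run:
```python
from h import *
im=bot.capture("scene"); cv2.imwrite("pics/s2.png",cv2.resize(im[120:260,290:420],None,fx=4,fy=4,interpolation=cv2.INTER_CUBIC))
st();rel((.5144,.1676,.079),130.5)
```

```text
t 2.75 p [0.515  0.165  0.1208] yaw 130.6 z [-0.003  0.004 -1.   ] q [  5.8  33.9 100.2   0.4  46.  -35.1] F [ 0.1 -0.2 -0.2] M [ 0.06 -0.13  0.03] open 0.602
row [ 0.011  0.006  0.209  0.    -0.003  0.002] n>= 0.6697530212171244 0.030356912326383736
```

View pics/s2.png

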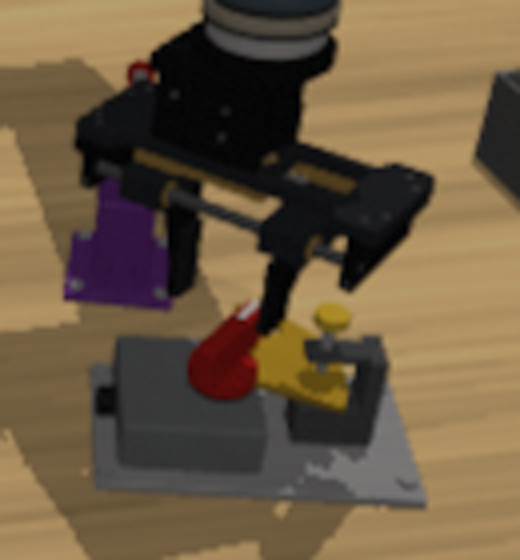

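The fingers straddle the red bar and are clear of the pin. I'll go down, then close.

carry_out(
  targets=[
    [0.01, 0.01, 0.1, 0, 0, 0],
    [0.01, 0.01, 0.21, 0, 0, 0],
    [0.01, 0.01, 0.21, 0, 0, 0],
  ],
)

```text
time_s: 3.12
position: [0.5155, 0.1669, 0.079]
tcp_rot: [[-0.65, 0.76, -0.003], [0.76, 0.65, 0.004], [0.005, 0.0, -1.0]]
force: [-0.3, 0.6, -0.1]
opening: 0.603
```

carry_out(
  targets=[
    [0, 0, 0, 0, 0, 0],
    [0, 0, 0, 0, 0, 0],
    [0, 0, 0, 0, 0, 0],
    [0, 0, 0, 0, 0, 0],
    [0, 0, 0, 0, 0, 0],
    [0, 0, 0, 0, 0, 0],
  ],
  jaw=-1,
)

```text
time_s: 3.88
position: [0.5168, 0.1678, 0.0793]
tcp_rot: [[-0.649, 0.761, -0.0], [0.761, 0.649, 0.006], [0.004, 0.003, -1.0]]
force: [1.8, 5.3, -1.3]
opening: 0.158
```

Run:
```python
from h import *
im=bot.capture("scene"); cv2.imwrite("pics/s3.png",cv2.resize(im[120:260,290:420],None,fx=4,fy=4,interpolation=cv2.INTER_CUBIC))
st();rel((.5144,.1676,.079),76.7)
```

```text
t 3.92 p [0.5168 0.1679 0.0794] yaw 130.5 z [-0.     0.006 -1.   ] q [  6.   38.1 101.2   0.5  40.7 -34.8] F [ 2.5  5.  -0.7] M [ 0.77 -0.45 -0.04] open 0.158
row [ 0.007 -0.01   0.002  0.001 -0.004  0.598] n>= 0.038410824378544074 5.026930148844003
```

View pics/s3.png

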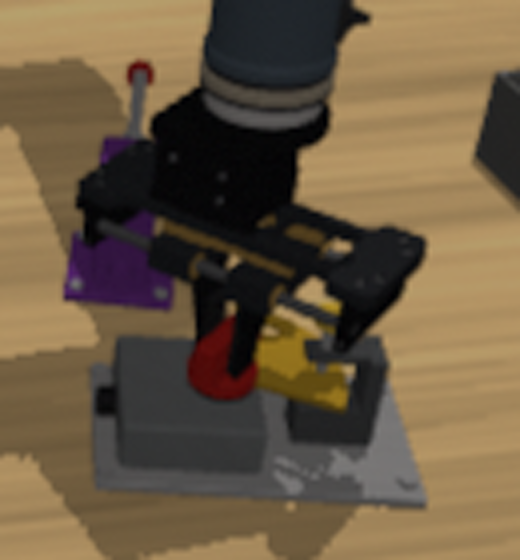

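The grip opening of 13.7 mm matches the 14 mm bar. Next I'll turn clockwise by about 53.6°.

carry_out(
  targets=[
    [0, 0, 0, 0, 0, 0.1],
    [0, 0, 0, 0, 0, 0.2],
    [0, 0, 0, 0, 0, 0.3],
    [0, 0, 0, 0, 0, 0.4],
    [0, 0, 0, 0, 0, 0.5],
    [0, 0, 0, 0, 0, 0.595],
    [0, 0, 0, 0, 0, 0.595],
    [0, 0, 0, 0, 0, 0.595],
    [0, 0, 0, 0, 0, 0.595],
  ],
)

```text
time_s: 5.05
position: [0.5164, 0.1678, 0.0793]
tcp_rot: [[0.225, 0.974, -0.001], [0.974, -0.225, 0.005], [0.005, -0.002, -1.0]]
force: [-1.5, 1.2, 1.3]
opening: 0.163
```

Run:
```python
from h import *
im=bot.capture("scene"); cv2.imwrite("pics/s4.png",cv2.resize(im[120:260,290:420],None,fx=4,fy=4,interpolation=cv2.INTER_CUBIC))
st()
```

```text
t 5.1 p [0.5164 0.1678 0.0794] yaw 77.0 z [-0.001  0.005 -1.   ] q [  6.   38.1 101.3   0.5  40.7  18.7] F [-0.4  0.1  2.2] M [ 0.12  0.   -0.1 ] open 0.156
```

View pics/s4.png

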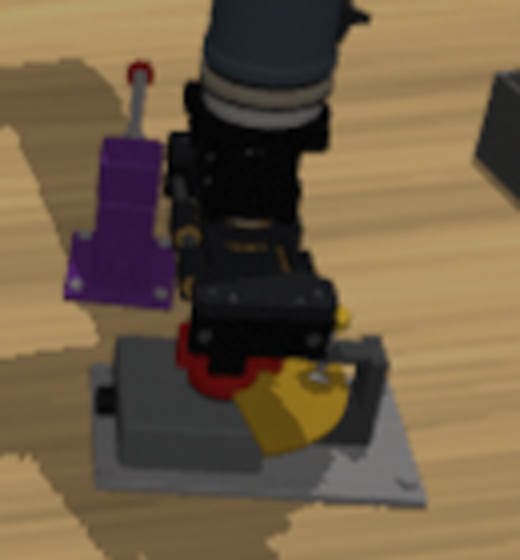

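The hole now shows near the pin at about (322,372) in the zoom. I'll release, lift and check alignment.

carry_out(
  targets=[
    [0, 0, 0, 0, 0, 0],
    [0, 0, 0, 0, 0, 0],
    [0, 0, 0, 0, 0, 0],
    [0, 0, 0, 0, 0, 0],
  ],
  jaw=0,
)

```text
time_s: 5.6
position: [0.5164, 0.1678, 0.0793]
tcp_rot: [[0.225, 0.974, -0.001], [0.974, -0.225, 0.005], [0.005, -0.002, -1.0]]
force: [0.3, 0.5, -0.1]
opening: 0.471
```

carry_out(
  targets=[
    [0, 0, -0.2, 0, 0, 0],
    [0, 0, -0.5, 0, 0, 0],
    [-0.5, 0, -0.8, 0, 0, 0],
    [-0.9, 0, -0.8, 0, 0, 0],
    [-0.9, 0, -0.8, 0, 0, 0],
  ],
  jaw=-1,
)

```text
time_s: 6.22
position: [0.4768, -0.0057, 0.2385]
tcp_rot: [[0.224, 0.975, 0.001], [0.975, -0.224, 0.005], [0.005, -0.0, -1.0]]
force: [0.8, -1.2, -0.6]
opening: 0.04
```

Run:
```python
from h import *
a=bot.capture("scene"); cv2.imwrite("pics/s5.png",cv2.resize(a[180:260,300:405],None,fx=7,fy=7,interpolation=cv2.INTER_CUBIC))
a=bot.capture("top"); cv2.imwrite("pics/t5f.png",a);cv2.imwrite("pics/t5.png",cv2.resize(a[145:220,120:220],None,fx=8,fy=8,interpolation=cv2.INTER_CUBIC))
st()
```

```text
t 6.33 p [ 0.4771 -0.0093  0.2389] yaw 76.6 z [ 0.002  0.003 -1.   ] q [-14.7  19.1 103.    0.2  57.9  -1.4] F [ 0.4  0.2 -0.1] M [-0.02 -0.07  0.  ] open 0.017
```

View pics/s5.png

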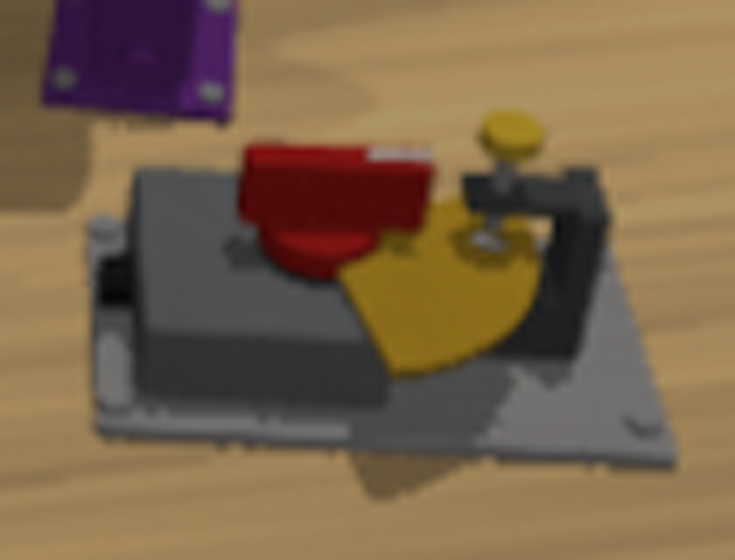

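View pics/t5.png

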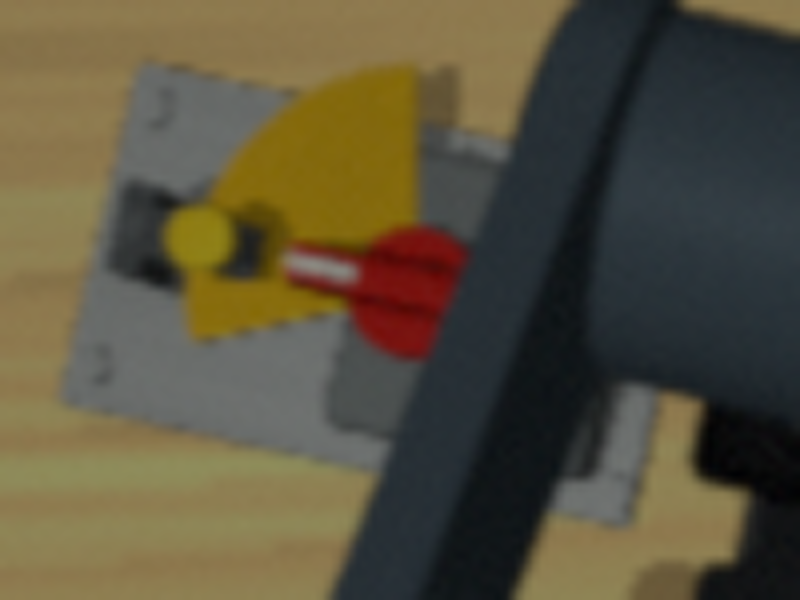

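The white line in the top view slopes 11.6°, against 12.0° for the base plate edge, so the bar points at the pin. The hole shows under the pin tip in the scene view. I'll move the shut fingers over the pin.

Run:
```python
from h import *
from h import *
a=bot.read_state()
rel((.515,.17,.20),77)
T=lambda x,y:(120+x/8-.44,145+y/8-.44)
w=plane("top",*T(290,258),.087);b=plane("top",*T(358,272),.087);print(np.degrees(np.arctan2(*(w-b)[1::-1])))
```

```text
row [ 0.916 -0.024  0.197  0.001 -0.002 -0.004] n>= 2.9978932816915127 0.03984691627944153
77.17739763197474
```

carry_out(
  targets=[
    [0.92, -0.02, 0.2, 0, 0, 0],
    [0.92, -0.02, 0.2, 0, 0, 0],
    [0.92, -0.02, 0.2, 0, 0, 0],
    [0.92, -0.02, 0.2, 0, 0, 0],
  ],
)

```text
time_s: 6.82
position: [0.5154, 0.1749, 0.1982]
tcp_rot: [[0.226, 0.974, 0.0], [0.974, -0.226, 0.003], [0.003, -0.0, -1.0]]
force: [0.4, 0.3, -0.2]
opening: 0.006
```

Run:
```python
from h import *
st();rel((.5295,.2265,.135),77)
```

```text
t 6.83 p [0.5154 0.1749 0.1982] yaw 77.0 z [ 0.     0.003 -1.   ] q [ 6.9 27.3 96.4  0.2 56.3 19.8] F [ 0.4  0.3 -0.2] M [-0.04 -0.03  0.05] open 0.006
row [ 0.266  0.011  0.317 -0.    -0.002 -0.   ] n>= 1.3250008133865063 0.018462890401384928
```

carry_out(
  targets=[
    [0.26, 0.01, 0.15, 0, 0, 0],
    [0.26, 0.01, 0.3, 0, 0, 0],
    [0.26, 0.01, 0.32, 0, 0, 0],
    [0.26, 0.01, 0.32, 0, 0, 0],
  ],
)

```text
time_s: 7.32
position: [0.5291, 0.2246, 0.1347]
tcp_rot: [[0.226, 0.974, -0.0], [0.974, -0.226, 0.003], [0.003, -0.001, -1.0]]
force: [0.5, -0.2, 0.2]
opening: 0.0
```

Run:
```python
from h import *
a=bot.capture("scene"); cv2.imwrite("pics/s6.png",cv2.resize(a[150:260,300:405],None,fx=5,fy=5,interpolation=cv2.INTER_CUBIC))
st();rel((.5295,.2265,.105),77);rel((.5295,.2265,.115),77)
```

```text
t 7.38 p [0.5296 0.2246 0.1353] yaw 76.9 z [ 0.002  0.003 -1.   ] q [11.8 34.5 94.9  0.2 50.5 24.7] F [-0.6 -1.1 -0.5] M [ 0.02 -0.15  0.02] open 0.002
row [ 0.008 -0.003  0.152  0.    -0.002 -0.001] n>= 0.48599050853735937 0.02241261604400711
row [ 0.009 -0.003  0.102  0.    -0.002 -0.001] n>= 0.32643528990436016 0.02241261604400711
```

View pics/s6.png

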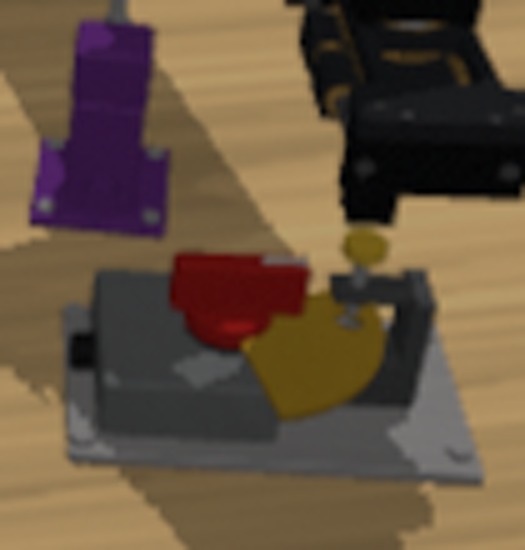

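The shut fingers are centred over the yellow head. I'll push down in steps and watch the force.

carry_out(
  targets=[
    [0.01, 0, 0.05, 0, 0, 0],
    [0.01, 0, 0.08, 0, 0, 0],
    [0.01, 0, 0.1, 0, 0, 0],
    [0.01, 0, 0.1, 0, 0, 0],
  ],
)

```text
time_s: 7.88
position: [0.5303, 0.2266, 0.1152]
tcp_rot: [[0.227, 0.974, 0.002], [0.974, -0.227, 0.004], [0.004, 0.001, -1.0]]
force: [1.1, -0.1, 1.4]
opening: 0.007
```

carry_out(
  targets=[
    [0, 0, 0.015, 0, 0, 0],
    [0, 0, 0.03, 0, 0, 0],
    [0, 0, 0.05, 0, 0, 0],
    [0, 0, 0.05, 0, 0, 0],
  ],
)

```text
time_s: 8.38
position: [0.5304, 0.2266, 0.1054]
tcp_rot: [[0.227, 0.974, 0.002], [0.974, -0.227, 0.003], [0.004, 0.001, -1.0]]
force: [-0.9, -1.3, 5.7]
opening: 0.004
```

Run:
```python
from h import *
a=bot.capture("scene"); cv2.imwrite("pics/s7.png",cv2.resize(a[150:260,300:405],None,fx=5,fy=5,interpolation=cv2.INTER_CUBIC))
st()
```

```text
t 8.43 p [0.5303 0.2266 0.1054] yaw 76.9 z [ 0.002  0.003 -1.   ] q [12.  37.3 95.7  0.2 46.9 24.9] F [-0.4 -0.8  5.7] M [-0.21 -0.01 -0.  ] open 0.006
```

View pics/s7.png

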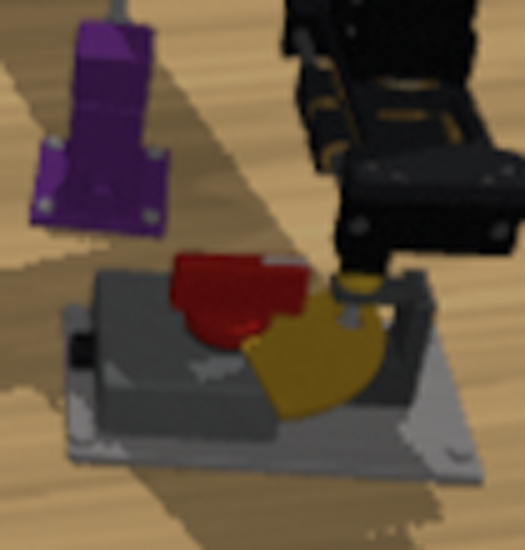

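The head has gone down to just above the lug with about 6 N. I'll push on until the stop is felt.

carry_out(
  targets=[
    [0, 0, 0.005, 0, 0, 0],
    [0, 0, 0.01, 0, 0, 0],
    [0, 0, 0.015, 0, 0, 0],
    [0, 0, 0.015, 0, 0, 0],
  ],
)

```text
time_s: 8.93
position: [0.5305, 0.2267, 0.1052]
tcp_rot: [[0.226, 0.974, 0.003], [0.974, -0.226, 0.004], [0.004, 0.002, -1.0]]
force: [-4.4, -1.8, 23.0]
opening: 0.007
```

It is blocked at a tip height of 86.2 mm with 23 N, which matches the fully-down stop. I'll lift off and check from both cameras.

carry_out(
  targets=[
    [0, 0, -0.2, 0, 0, 0],
    [0, 0, -0.6, 0, 0, 0],
    [-0.4, 0, -0.7, 0, 0, 0],
    [-0.8, 0, -0.7, 0, 0, 0],
    [-0.95, 0, -0.7, 0, 0, 0],
    [-0.95, 0, -0.7, 0, 0, 0],
  ],
)

```text
time_s: 9.68
position: [0.486, 0.0384, 0.2441]
tcp_rot: [[0.231, 0.973, 0.002], [0.973, -0.231, 0.003], [0.004, 0.001, -1.0]]
force: [0.8, 0.5, 0.1]
opening: 0.004
```

Run:
```python
from h import *
a=bot.capture("scene"); cv2.imwrite("pics/s8.png",cv2.resize(a[180:260,300:405],None,fx=7,fy=7,interpolation=cv2.INTER_CUBIC))
b=bot.capture("top"); cv2.imwrite("pics/t8.png",cv2.resize(b[145:220,120:220],None,fx=8,fy=8,interpolation=cv2.INTER_CUBIC))
for n,im,bx in(("s",a,(360,190,25,30)),("t",b,(135,160,20,20))):
    print(n,[(np.round(c,1),q) for c,q in blobs(im,"yel",bx)])
st(); rel((.479,-.119,.24),74)
print("expected scene px pin up/down",proj("scene",(.529,.227,.102)),proj("scene",(.529,.227,.086)))
```

```text
s [(array([371.3, 204.4]), array([368, 202,   8,   6,  44])), (array([367. , 215.1]), array([360, 209,  17,  11, 128]))]
t [(array([143.5, 174. ]), array([143, 172,   2,   5,   6]))]
t 9.78 p [0.4868 0.0405 0.244 ] yaw 76.8 z [ 0.003  0.004 -1.   ] q [ -8.5  19.5 101.2   0.3  59.2   4.5] F [-0.4 -0.3  0.6] M [-0.04 -0.14  0.02] open 0.004
row [-0.785  0.145  0.017  0.001 -0.003  0.031] n>= 2.5556177308966084 0.25972206716464585
expected scene px pin up/down [372.44082449 197.6875779 ] [371.35593647 202.96714138]
```

View pics/s8.png

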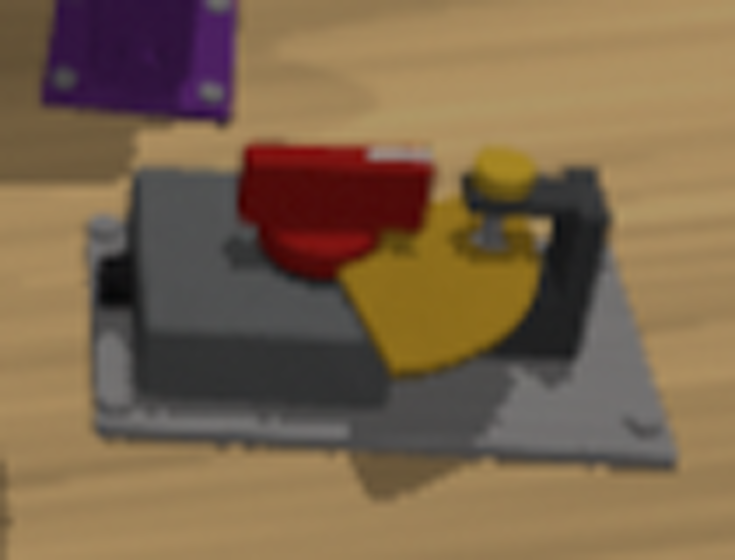

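View pics/t8.png

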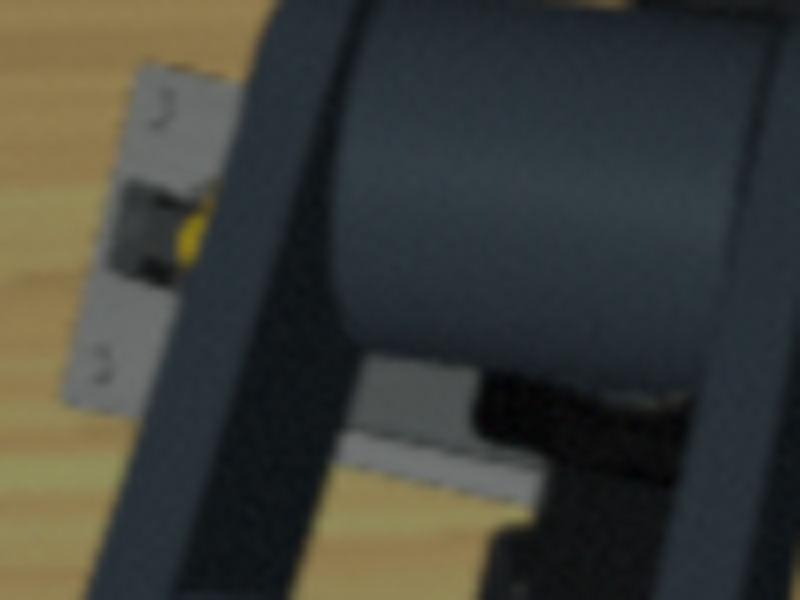

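The pin head blob moved by (-1.1, +5.4) px, against (-1.1, +5.3) expected for 16 mm of travel, so the pin is fully down. Next is the red-roller switch, approached at height on its -y side.

carry_out(
  targets=[
    [-0.8, 0.15, 0, 0, 0, 0.03],
    [-0.8, 0.15, 0, 0, 0, 0.03],
    [-0.8, 0.15, 0, 0, 0, 0.03],
    [-0.8, 0.15, 0, 0, 0, 0.03],
  ],
)

```text
time_s: 10.28
position: [0.4805, -0.1231, 0.2428]
tcp_rot: [[0.277, 0.961, 0.003], [0.961, -0.277, 0.005], [0.005, 0.002, -1.0]]
force: [1.2, 0.9, -0.5]
opening: 0.005
```

Run:
```python
from h import *
st(); rel((.479,-.119,.155),74)
a=bot.capture("scene"); cv2.imwrite("pics/s9.png",cv2.resize(a[110:260,170:310],None,fx=4,fy=4,interpolation=cv2.INTER_CUBIC))
```

```text
t 10.28 p [ 0.4805 -0.1231  0.2428] yaw 73.9 z [ 0.003  0.005 -1.   ] q [-27.5  20.2 100.2   0.4  59.5 -11.6] F [ 1.2  0.9 -0.5] M [-0.03 -0.09  0.05] open 0.005
row [ 0.015 -0.014  0.439  0.001 -0.003 -0.001] n>= 1.4058332370049034 0.029610694528599147
```

View pics/s9.png

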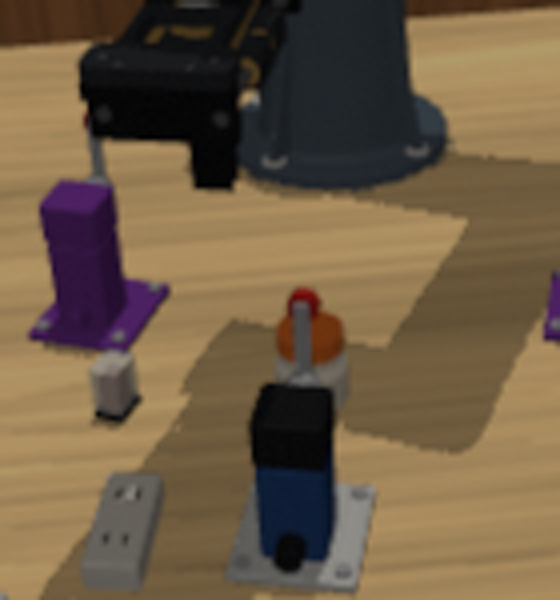

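carry_out(
  targets=[
    [0, -0.01, 0.2, 0, 0, 0],
    [0, -0.01, 0.44, 0, 0, 0],
    [0, -0.01, 0.44, 0, 0, 0],
    [0, -0.01, 0.44, 0, 0, 0],
  ],
)

```text
time_s: 10.82
position: [0.4792, -0.1195, 0.1555]
tcp_rot: [[0.273, 0.962, 0.003], [0.962, -0.273, 0.005], [0.006, 0.001, -1.0]]
force: [0.1, 0.0, -0.4]
opening: 0.005
```

Run:
```python
from h import *
st(); 
y=np.array([.276,.961]);r=np.array([.498,-.078])-.007*np.array([.961,-.276])
for d in(-22,0,13.5): rel((*(r+y*d/1000),.155),74)
a=bot.capture("scene"); cv2.imwrite("pics/s10.png",cv2.resize(a[140:240,200:300],None,fx=6,fy=6,interpolation=cv2.INTER_CUBIC))
a=bot.capture("top"); cv2.imwrite("pics/t10.png",cv2.resize(a[140:220,230:330],None,fx=6,fy=6,interpolation=cv2.INTER_CUBIC))
```

```text
t 10.82 p [ 0.4792 -0.1195  0.1555] yaw 74.1 z [ 0.003  0.005 -1.   ] q [-27.2  27.8 105.6   0.5  46.6 -11.7] F [ 0.1  0.  -0.4] M [-0.04 -0.09  0.  ] open 0.005
row [ 0.115 -0.001  0.003  0.001 -0.004  0.002] n>= 0.3688682611447571 0.0357982986626658
row [ 0.225 -0.001  0.004  0.001 -0.004  0.002] n>= 0.7207510818270089 0.0357982986626658
row [ 0.293 -0.001  0.004  0.001 -0.004  0.002] n>= 0.9367029283393212 0.0357982986626658
```

View pics/s10.png

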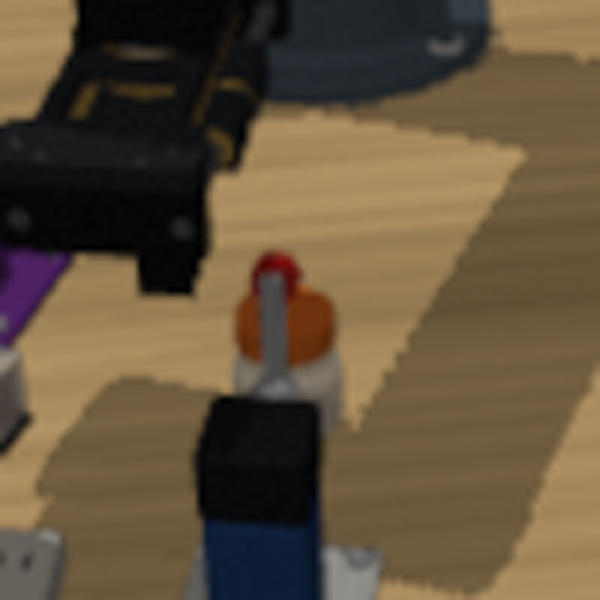

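View pics/t10.png

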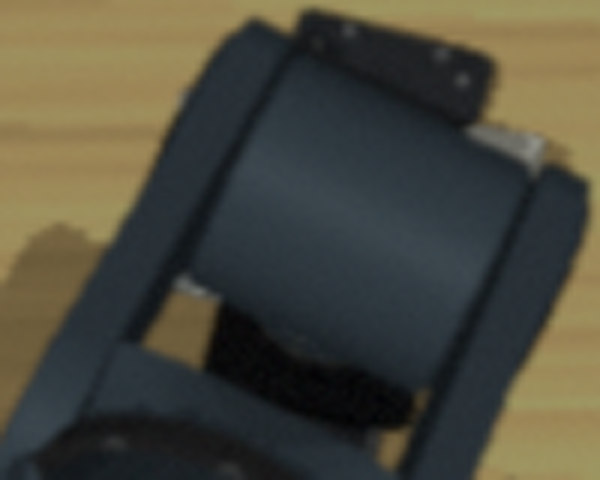

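The finger at (170,270) in the zoom sits left of the red roller at (275,275), at roller height. I'll push towards +y in steps.

carry_out(
  targets=[
    [0.06, 0, 0, 0, 0, 0],
    [0.1, 0, 0, 0, 0, 0],
    [0.14, 0, 0, 0, 0, 0],
    [0.18, 0, 0, 0, 0, 0],
    [0.2, 0, 0, 0, 0, 0],
    [0.2, 0, 0, 0, 0, 0],
  ],
)

```text
time_s: 11.68
position: [0.4909, -0.0819, 0.1566]
tcp_rot: [[0.274, 0.962, 0.006], [0.962, -0.274, 0.004], [0.005, 0.005, -1.0]]
force: [-0.5, -3.0, 1.1]
opening: 0.008
```

Run:
```python
from h import *
st(); 
a=bot.capture("scene"); cv2.imwrite("pics/s11.png",cv2.resize(a[140:240,200:300],None,fx=6,fy=6,interpolation=cv2.INTER_CUBIC))
```

```text
t 11.68 p [ 0.4909 -0.0819  0.1566] yaw 74.1 z [ 0.006  0.004 -1.   ] q [-22.5  27.9 105.1   0.4  46.7  -7. ] F [-0.5 -3.   1.1] M [-0.37 -0.02  0.02] open 0.008
```

View pics/s11.png

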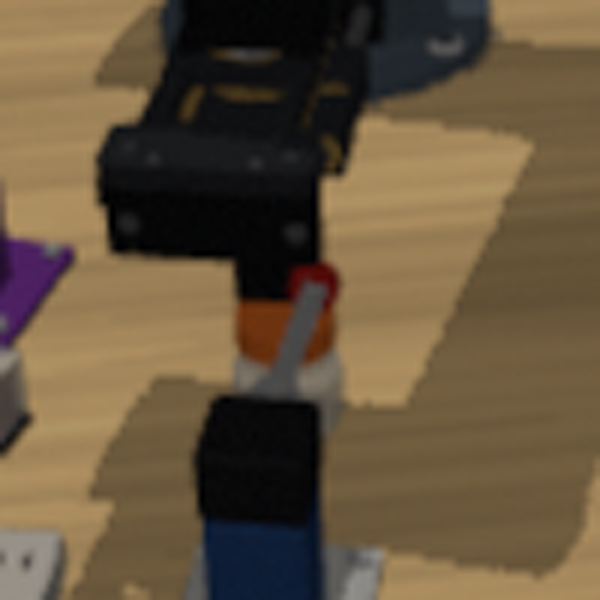

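The lever leans about 0.3 rad at 3 N. I'll go about 18 mm further, with the tip slightly lower, to reach about 0.7 rad.

carry_out(
  targets=[
    [0.03, 0, 0.01, 0, 0, 0],
    [0.06, 0, 0.03, 0, 0, 0],
    [0.08, 0, 0.03, 0, 0, 0],
    [0.085, 0, 0.03, 0, 0, 0],
    [0.085, 0, 0.03, 0, 0, 0],
  ],
)

```text
time_s: 12.35
position: [0.4951, -0.0664, 0.1497]
tcp_rot: [[0.273, 0.962, 0.004], [0.962, -0.273, 0.002], [0.003, 0.003, -1.0]]
force: [-0.6, -7.2, -4.8]
opening: 0.008
```

Run:
```python
from h import *
st(); 
a=bot.capture("scene"); cv2.imwrite("pics/s12.png",cv2.resize(a[140:240,200:300],None,fx=6,fy=6,interpolation=cv2.INTER_CUBIC))
bx=(225,170,60,30)
print(blobs(a,"red",bx), blobs(cv2.imread("pics/scene1.png"),"red",bx))
o=np.array([.5341,-.0889]);x=np.array([.961,-.276]);y=np.array([.276,.961])
for th in(0,.3,.52,.6,.7,.8,.9,1.1):
    q=o-.041*x+.05*np.sin(th)*y; print(th,np.round(proj("scene",(*q,.1+.05*np.cos(th))),1))
```

```text
t 12.35 p [ 0.4951 -0.0664  0.1497] yaw 74.2 z [ 0.004  0.002 -1.   ] q [-20.6  28.7 105.1   0.3  46.   -4.9] F [-0.6 -7.2 -4.8] M [-1.31  0.11 -0.04] open 0.008
[(array([258.5       , 189.45833333]), array([255, 188,   8,   5,  24]))] [(array([245.48, 184.4 ]), array([242, 182,   8,   7,  25]))]
0 [245.6 185. ]
0.3 [251.8 186.2]
0.52 [256.1 188. ]
0.6 [257.5 188.8]
0.7 [259.2 190. ]
0.8 [260.8 191.3]
0.9 [262.2 192.7]
1.1 [264.5 195.7]
```

View pics/s12.png

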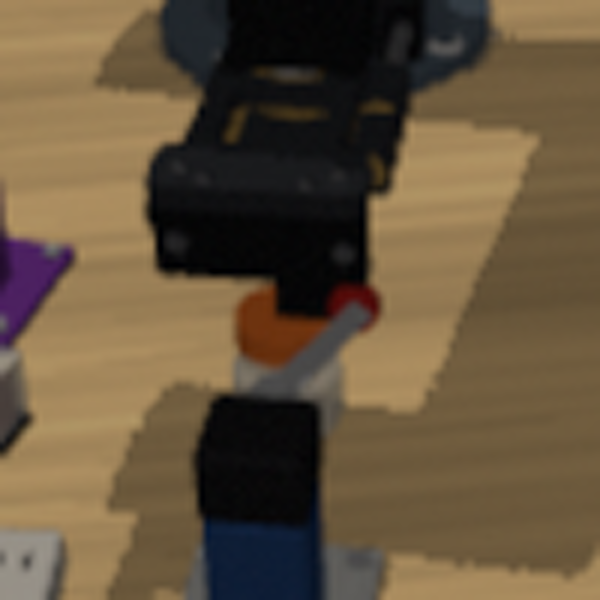

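The roller at (258.5,189.5) fits a lean of about 0.65 to 0.73 rad, past the click. I'll add 2 mm for margin, still far from 1.1, then let it back slowly.

carry_out(
  targets=[
    [0.015, 0, 0, 0, 0, 0],
    [0.015, 0, 0, 0, 0, 0],
    [0.015, 0, 0, 0, 0, 0],
  ],
)

```text
time_s: 12.78
position: [0.4957, -0.0646, 0.1487]
tcp_rot: [[0.272, 0.962, 0.003], [0.962, -0.272, -0.0], [0.001, 0.003, -1.0]]
force: [-0.7, -8.1, -4.4]
opening: 0.004
```

Run:
```python
from h import *
st(); 
a=bot.capture("scene"); cv2.imwrite("pics/s13.png",cv2.resize(a[140:240,200:300],None,fx=6,fy=6,interpolation=cv2.INTER_CUBIC))
print(blobs(a,"red",(225,170,60,30)))
```

```text
t 12.78 p [ 0.4957 -0.0646  0.1487] yaw 74.2 z [ 0.003 -0.    -1.   ] q [-2.030e+01  2.890e+01  1.051e+02  1.000e-01  4.590e+01 -4.600e+00] F [-0.7 -8.1 -4.4] M [-1.41  0.08 -0.1 ] open 0.004
[(array([259.28571429, 190.04761905]), array([256, 188,   8,   5,  21]))]
```

View pics/s13.png

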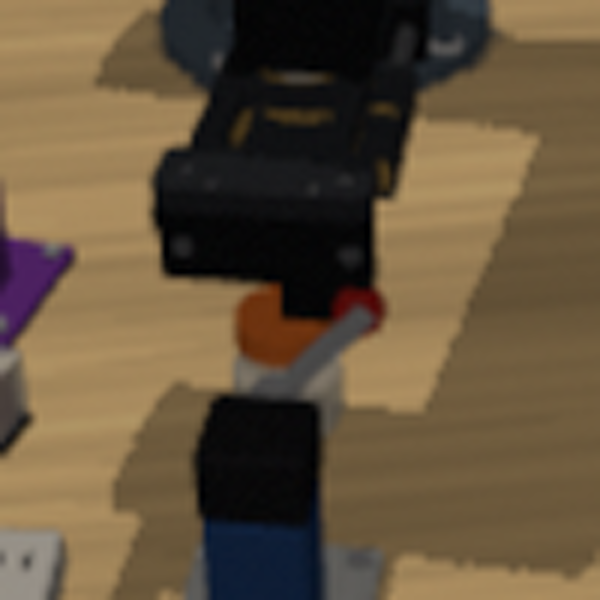

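The lean is now about 0.7 rad, with the roller at (259.3,190.0). I'll retreat gently along -y, then lift clear.

carry_out(
  targets=[
    [-0.04, 0, 0, 0, 0, 0],
    [-0.08, 0, 0, 0, 0, 0],
    [-0.12, 0, 0, 0, 0, 0],
    [-0.16, 0, 0, 0, 0, 0],
    [-0.22, 0, 0, 0, 0, 0],
    [-0.3, 0, 0, 0, 0, 0],
    [-0.36, 0, 0, 0, 0, 0],
    [-0.36, 0, 0, 0, 0, 0],
  ],
)

```text
time_s: 13.82
position: [0.476, -0.135, 0.1487]
tcp_rot: [[0.274, 0.962, 0.003], [0.962, -0.274, -0.0], [0.001, 0.003, -1.0]]
force: [0.7, 0.7, -1.2]
opening: 0.004
```

carry_out(
  targets=[
    [0, 0, -0.2, 0, 0, 0],
    [0, 0, -0.5, 0, 0, 0],
    [0, 0, -0.6, 0, 0, 0],
    [0, 0, -0.6, 0, 0, 0],
  ],
)

```text
time_s: 14.32
position: [0.4765, -0.1351, 0.2703]
tcp_rot: [[0.273, 0.962, 0.007], [0.962, -0.273, -0.002], [0.0, 0.007, -1.0]]
force: [0.5, -0.4, -0.1]
opening: 0.008
```

Run:
```python
from h import *
st(); 
a=bot.capture("scene"); cv2.imwrite("pics/s14.png",a);b=bot.capture("top"); cv2.imwrite("pics/t14.png",b)
print(blobs(a,"red",(225,170,60,30)),blobs(a,"yel",(360,190,25,30)))
```

```text
t 14.32 p [ 0.4765 -0.1351  0.2703] yaw 74.1 z [ 0.007 -0.002 -1.   ] q [-28.8  17.9  98.6   0.1  63.1 -13. ] F [ 0.5 -0.4 -0.1] M [-0.01 -0.06 -0.03] open 0.008
[(array([245.48, 184.4 ]), array([242, 182,   8,   7,  25]))] [(array([371.42222222, 204.44444444]), array([368, 202,   8,   6,  45])), (array([367.015625, 215.125   ]), array([360, 209,  17,  11, 128]))]
```

View pics/s14.png

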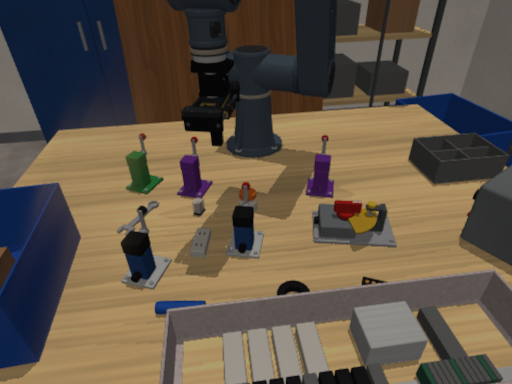

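View pics/t14.png

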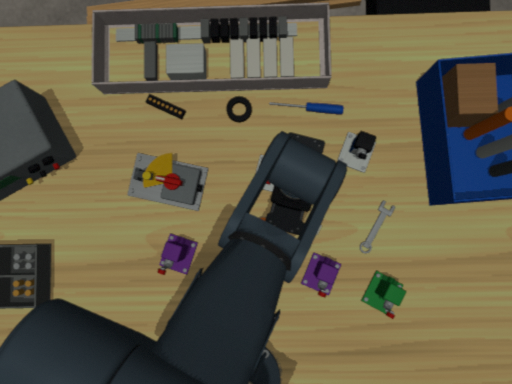

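The red roller is back at exactly its rest pixel (245.5,184.4). The pin head stays down at (371.4,204.4), the black lever and the loose things are where they were, and the arm is clear. Handing in.

Run:
```python
from rig import bot
print(bot.hand_in(), bot.read_state()["time_s"])
```

```text
the job is handed in; nothing more can be done
the job is handed in; nothing more can be done
```

The isolator is locked off, and the red-roller switch was then pushed past its click angle and let back to rest. I handed the job in at about 14.4 s; no verdict is reported.

- **Handle:** I gripped the bar and turned it clockwise about 53.5°. Afterwards the bar pointed at 77.2°, against 76.7° for the plate's axis, which is within the pin's tolerance.
- **Pin:** I pushed it down with shut fingers until it stopped at a tip height of 86.2 mm with 23 N. The head moved 5.4 px in the scene view, against 5.3 px expected for full travel. It was still down at the last look.
- **Switch:** The red lever was leaned to about 0.7 rad by image. The click is at 0.52 and forcing starts at 1.1. I inferred the click from the angle, as there is no direct signal for it. I let the lever back slowly, and the roller returned to exactly its rest pixel.
- **Surroundings:** By eye in the last pictures, the black-roller lever, the look-alikes and the loose items in view are unmoved. The final top view hid the jar, relay and white socket behind the arm, but the scene view shows them in place.
- **Disagreements:** The cameras placed the handle's axis about 2 mm from where the grip found it. The push force on the lever (about 8 N) was higher than the 4 to 5 N the text gives for 0.8 rad; I put this down to friction, but did not check it.

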